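# Set up the counter caddy for opening

### The job

Set up the small caddy on the shop counter for opening: take the hand stamp out of the recess in the caddy's foot and stand it upright in the middle of the closed ink pad that lies beside the box of staples, then seat the box of staples flat and square in the emptied recess. Hang every tray that is standing on the counter by its hook on the caddy's rail, side by side between the posts, letting each take its weight gently so that none swings off, and let no tray topple; leave the gel bottle and the tape measure where they are.

Things in the scene. Friction and masses are not known exactly. Their poses are not given: they have to be found in the camera images.
- rail_mid (a point): Middle of the caddy's rail, on its axis. The caddy (grey plastic foot, fixed to the counter) carries a round aluminium rail, 10 mm thick and level, 220 mm above the counter, between two 16 mm posts whose axes stand 150 mm either side of this point. Axes: y along the rail, x level across it, away from the robot, z up. Below the rail is only the foot, 12 mm thick, 90 mm deep.
- recess (a point): Centre of the floor of the rectangular recess in the 84 mm wide tongue of the caddy's foot, which reaches towards the robot, 125 mm in front of the rail (same axes as rail_mid). The recess is 66 mm long along x and 44 mm wide along y, its floor 4 mm above the counter, its rim 12 mm above the counter (8 mm deep).
- stamp_knob (a point): Wooden hand stamp, 74 mm tall; this point is the middle of its round knob (26 mm thick, from 36 to 74 mm above its underside), 56 mm above its underside, on its axis. z up along the knob; its foot is 24 mm along its own x, 56 mm along its own y and 20 mm high. At the start it stands in the recess.
- inkpad_top (a point): Centre of the top of the closed flat blue ink pad case (67 mm along x, 106 mm along y, 18 mm high, fixed to the counter), next to the box of staples, nearer the trays (not the one at the far right). z up.
- box_mid (a point): Centre of the small yellow card box of staples, 40 mm along its own x, 62 mm along its own y, 28 mm high (z up). It stands on the counter between the ink pad and the caddy. 0.11 kg.
- screen_corner (a point): Lower left corner of the fixed upright monitor (world axes), which stands behind the work: from here its 20 mm thick panel runs 530 mm to the right and away from the robot, towards +0.20 m in x and -0.49 m in y, from 75 to 390 mm above the counter. Its stand reaches at most 60 mm in front of the panel. Keep the gripper on the robot's side of it, or above.
- sanitizer_right: Hand gel bottle, 170 mm tall, origin under its centre, a tall fixed pole behind it: a bystander, leave it alone.
- tape_measure: Round tailor's tape measure, 52x58x15 mm, origin under its centre: a bystander, leave it alone.
- tray1_grip (a point): Tray 1 (may be absent): steel, 0.13 kg, 206 mm tall, upright on the counter at the left. This point: centre of the black grip block on its top, 12 mm thick along y, 30 along x, 40 high, 186 mm above the underside. Its open pan (60x50 mm, 30 high) is centred 46 mm to the -x side of it and much heavier: let go on the rail, the tray swings its pan back under the rail, resting about 0.3 rad askew.
- tray1_hook (a point): Seat of tray 1's hook, 26 mm straight below its grip point: the peak of the V-shaped seat (90 degrees, 22 mm wide along x, 26 mm long along y) under the hook's bridge, open below. Hung, the two faces of the V sit on the rail, whose axis is then 7 mm below this point. On the +x side the hook's lip reaches 22 mm below this point, on the -x side the 26 mm wide strap runs down to the pan.
- tray2_grip (a point): Tray 2 (may be absent): steel, 0.13 kg, 206 mm tall, upright on the counter at the left. This point: centre of the black grip block on its top, 12 mm thick along y, 30 along x, 40 high, 186 mm above the underside. Its open pan (60x50 mm, 30 high) is centred 46 mm to the -x side of it and much heavier: let go on the rail, the tray swings its pan back under the rail, resting about 0.3 rad askew.
- tray2_hook (a point): Seat of tray 2's hook, 26 mm straight below its grip point: the peak of the V-shaped seat (90 degrees, 22 mm wide along x, 26 mm long along y) under the hook's bridge, open below. Hung, the two faces of the V sit on the rail, whose axis is then 7 mm below this point. On the +x side the hook's lip reaches 22 mm below this point, on the -x side the 26 mm wide strap runs down to the pan.
- tray3_grip (a point): Tray 3 (may be absent): steel, 0.13 kg, 206 mm tall, upright on the counter at the left. This point: centre of the black grip block on its top, 12 mm thick along y, 30 along x, 40 high, 186 mm above the underside. Its open pan (60x50 mm, 30 high) is centred 46 mm to the -x side of it and much heavier: let go on the rail, the tray swings its pan back under the rail, resting about 0.3 rad askew.
- tray3_hook (a point): Seat of tray 3's hook, 26 mm straight below its grip point: the peak of the V-shaped seat (90 degrees, 22 mm wide along x, 26 mm long along y) under the hook's bridge, open below. Hung, the two faces of the V sit on the rail, whose axis is then 7 mm below this point. On the +x side the hook's lip reaches 22 mm below this point, on the -x side the 26 mm wide strap runs down to the pan.
Mind the look-alikes: they are no part of the job. Leave any orange look-alike of the part that bears box_mid alone.

How it is judged:
By the outcome, as a careful person would: the job done as asked, in the order asked, and still so for the second after the job is handed in, with the robot touching nothing.
Of tray1, tray2, tray3 only 2 to 3 are there at a start; the rules pass over those that are not, and their reading is None.
At some moment in a run one of box may be knocked a few centimetres aside while the robot is not near it.
It also fails if it takes over 210 s, if anything falls off the work surface, if the arm or the gripper's body presses on something with over 40 N, if the wrist force passes 120 N, or if a joint passes its speed limit or range.

### The arm

A 6-joint arm with a two-finger parallel gripper is mounted at the origin on a cart in front of the work surface, level with it; the furniture and walls round the work are solid. World frame = base frame: x ahead of the robot, y to its left, z up, the work surface at z = 0. Lengths are in m, angles in rad, forces in N, time in s.
With the tool pointing down it reaches from about 0.375 to 0.925 m from the base axis. Payload 5.7 kg.
Tool frame: the origin (TCP) lies between the finger pads; the fingertips stand 19 mm ahead of it and the grasp point (between the pads) is the TCP; z points along the fingers, y is the line along which they close (so a half turn about z gives the same grasp; the last joint's range is limited). The gripper opens to 88 mm and grips with 3 to 60 N. Pads are 20 mm wide; open, the fingers measure 115 mm over their backs; the gripper's body (75 mm by 178 mm) begins 61 mm behind the grasp point.
Start: joints at [-1.309, 0.359, 1.51, -0, 1.272, -0.115], TCP at [0.221, -0.558, 0.242] pointing down, gripper open.
Joint ranges: [-2.97, 2.97], [-1.01, 2.36], [0.21, 2.38], [-0.96, 4.11], [0.2, 2.71], [-2.98, 2.98]. Speed limits (rad/s): [2.39, 2.39, 3.14, 3.14, 3.14, 3.14].

### API

Orientations are given as [roll, pitch, yaw] about the fixed x, y, z axes, in that order (R = Rz(yaw) Ry(pitch) Rx(roll)).
In Python, from station import robot, effector, inverse_kinematics, status, imaging, job_done gives the robot as it stands. The module is installed in compiled form; this text tells all that it offers. Calls block until the motion is done:
- robot.move_ptp(position, orientation): joint-space move of the TCP to a pose.
- robot.move_l(position, attitude=None, speed=0.15): straight line of the TCP; attitude=None keeps the orientation; speed is the mean speed in m/s.
- robot.move_joints(angles): joint-space move.
- effector.ungrasp() and effector.grasp(squeeze=None): open the fingers fully, or close them until they stop; squeeze is the grip in N (None keeps the last).
- robot.hold(seconds).
- inverse_kinematics(position, orientation): joint angles nearest the present ones, or None.
- status.sense(): the state.
- imaging.get_image(name): name is "scene" or "top"; returns a dict with "img" (420x560x3 uint8, blue, green, red), "K" (3x3 intrinsics, pixels), "dist" ([k1, k2, p1, p2, k3] as OpenCV has them; the pictures are not rectified), "R" (3x3) and "t" (3): a world point X has camera coordinates R X + t. Camera axes: x right, y down, z forward; pixel columns grow to the right and rows downward; lengths in m; the calibration is good to about 2 mm. A picture is of the moment at which its call begins. There is no depth.
A pose or a line that the arm cannot do raises robot.MotionError and nothing moves.
- job_done(): hands the job in; it is judged then, once.
The state is a dict: "time": time; "qpos": joint angles; "joint_vel": joint speeds; "joint_efforts": joint torques, N m; "tool_pos": TCP position; "eef_rot": TCP orientation; "wrist_force": force on the tool from outside, world axes, zero at the start; "wrist_torque": the same for the moment, N m; "width": finger opening in m; "gripper_force": force on a finger pad.
Only numpy, scipy, OpenCV 4.12 (cv2) and the standard library are available. Lean on these libraries where they do the work, as an engineer would, in place of code of your own. Each camera call takes 0.05 s, during which the arm holds its last target. There are 200 camera calls.

## Working session

There is one attempt and no reset: what is moved stays moved. The work goes in short steps, each a Python script; the robot and the scene stay as the last script left them, time stands still between calls to the robot, and variables do not carry over. Pictures are saved under pics/ and viewed, at most 14 in all, crops included, and the job is handed in when it is done.

```bash
mkdir -p pics; cat > h.py <<'E'
import numpy as np, cv2
from station import robot, effector, inverse_kinematics, status, imaging, job_done
def ray(c,uv):
    p=cv2.undistortPoints(np.array([[uv]],float),c["K"],np.array(c["dist"],float))[0,0]
    R=np.array(c["R"]);t=np.array(c["t"])
    return -R.T@t, R.T@np.array([p[0],p[1],1.])
def onz(c,uv,z):
    o,d=ray(c,uv); return o+d*(z-o[2])/d[2]
def tri(c1,u1,c2,u2):
    A=[];b=[];
    S=np.zeros((3,3));q=np.zeros(3)
    for c,u in((c1,u1),(c2,u2)):
        o,d=ray(c,u);d/=np.linalg.norm(d);P=np.eye(3)-np.outer(d,d);S+=P;q+=P@o
    return np.linalg.solve(S,q)
def proj(c,X):
    return cv2.projectPoints(np.array(X,float).reshape(-1,1,3),cv2.Rodrigues(np.array(c["R"]))[0],np.array(c["t"],float),c["K"],np.array(c["dist"],float))[0][:,0]
E
python3 - <<'E'
from h import *
import pickle
d={n:imaging.get_image(n) for n in("scene","top")}
pickle.dump(d,open("c0.pkl","wb"))
for n in d:
    cv2.imwrite(f"pics/{n}0.png",cv2.resize(d[n]["img"],None,fx=1.42,fy=1.42,interpolation=cv2.INTER_CUBIC)); c=d[n]
    print(n,ray(c,(280,210)),c["K"][0][0])
print(status.sense())
E
```

```text
scene (array([0.19990913, 0.52370713, 0.87117201]), array([ 0.35122645, -0.60464502, -0.71493755])) 448.4152328458342
top (array([ 0.28305485, -0.04594677,  1.38089004]), array([ 0.20967054, -0.02573363, -0.97745758])) 451.7625435219382
{'time': 0.1, 'qpos': array([-1.30910843e+00,  3.59452188e-01,  1.51131370e+00,  3.88201770e-06,
        1.27247017e+00, -1.15101766e-01]), 'joint_vel': array([ 0.00080271,  0.00057664, -0.001885  ,  0.00102757, -0.00237646,
       -0.00061616]), 'joint_efforts': array([ 2.94874644e-04, -5.16357815e+01, -2.71407366e+01,  6.75333361e-02,
        2.76968064e-02, -1.70884670e-05]), 'tool_pos': array([ 0.22060516, -0.55735183,  0.24088617]), 'eef_rot': array([-3.13996055e+00, -1.92425225e-04,  3.76788360e-01]), 'wrist_force': array([ 0.65243326,  0.09797116, -0.55046086]), 'wrist_torque': array([ 0.02602194, -0.03287243, -0.00692671]), 'gripper_force': 0.0, 'width': 0.08749801445079056}
```

View pics/scene0.png

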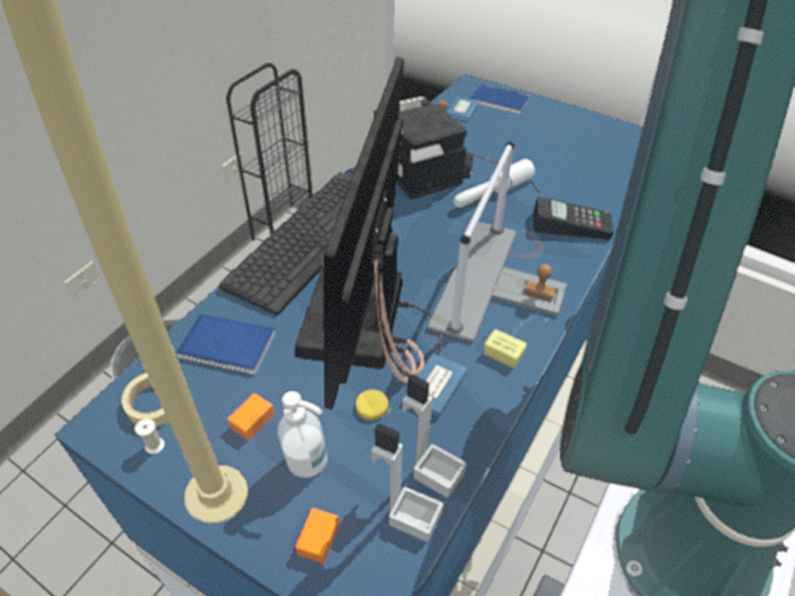

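View pics/top0.png

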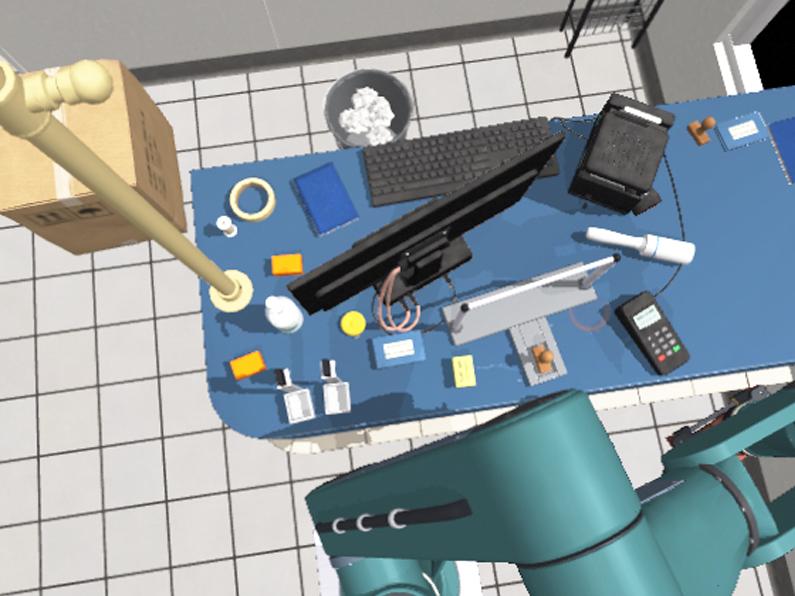

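Two candidates for each target (view pixels in top0):
- **Stamps:** (543,355) in the foot's recess, which is the one I want. The look-alike is at (703,130), far right.
- **Ink pads:** (398,348) beside the yellow box, which I want. The one at (742,130) is the far-right look-alike.
- **Boxes:** yellow at (463,371), which I want. Orange at (287,265) and (247,365) are to be left alone, and the yellow round at (353,323) is the tape measure.
- **Trays:** two, with grips at (284,378) and (329,370).

Next, a close crop of each view.

```bash
python3 - <<'E'
from h import *
import pickle
d=pickle.load(open("c0.pkl","rb"))
t=d["top"]["img"];s=d["scene"]["img"]
a=cv2.resize(t[175:300,180:440],None,fx=3.07,fy=3.07,interpolation=cv2.INTER_CUBIC)
b=cv2.resize(s[90:390,240:420],None,fx=2,fy=2,interpolation=cv2.INTER_CUBIC)
cv2.imwrite("pics/ca.png",a);cv2.imwrite("pics/cb.png",b)
for n,z in(("top",.028),("scene",.028)):
    im=d[n]["img"];hsv=cv2.cvtColor(im,cv2.COLOR_BGR2HSV)
    for nm,lo,hi,mn in(("yel",(22,90,90),(35,255,255),60),("brown",(5,90,60),(18,235,220),15),("black",(0,0,0),(180,255,45),40),("pad",(98,80,125),(112,200,255),30)):
        m=cv2.inRange(hsv,lo,hi)
        k,l,st,ce=cv2.connectedComponentsWithStats(m)
        for i in range(1,k):
            if mn<=st[i,4]<3000: print(n,nm,st[i],ce[i].round(1))
E
```

```text
top yel [  0  56 115 104 977] [ 51.8 106. ]
top yel [192 180  20  12 199] [201.8 185.4]
top yel [141 183  25  23 139] [152.6 194. ]
top yel [240 219  18  17 237] [248.2 227.3]
top yel [163 248  22  16 213] [173.9 256.3]
top brown [  83   44   48  120 2638] [107.5 107.4]
top brown [52 72 18  2 18] [60.5 72.7]
top brown [484  82  20  20 198] [493.2  91.3]
top brown [   0  134  107   45 2273] [ 54.4 157.7]
top brown [192 192  21   3  29] [202.2 192.7]
top brown [375 244  14  19 121] [380.5 251.2]
top black [395   0   9  22  47] [398.4  11.6]
top black [398   0  20  40 112] [407.5  19.1]
top black [445   0  22  34 106] [455.   16.5]
top black [ 529    0   31   63 1369] [547.   34.5]
top black [ 400   70   56   82 1058] [424.7 126.8]
top black [433 213  33  51 211] [446.2 235.6]
top black [278 355  40   9  82] [296.8 359.2]
top black [415 362  36  25  40] [434.  375.2]
top pad [399  80  23   5  51] [410.6  82.3]
top pad [168 132  17  18 243] [176.  141.1]
top pad [291 195  29  21 329] [305.2 205.7]
top pad [322 202  30  11  78] [335.5 206.3]
top pad [285 209   8   9  30] [288.6 213.5]
top
[... 227 characters left out ...]
l [251 275  22  20 366] [261.5 284.4]
scene brown [310  71   5   5  18] [311.7  73.2]
scene brown [370 187  21  24 228] [380.9 200.5]
scene brown [161 286  32  24 195] [178.  298.9]
scene brown [208 363  31  34 194] [224.9 385.5]
scene black [527 135  33  49 968] [544.8 157.6]
scene black [266 159  17  72 412] [273.9 194.7]
scene black [411 161  19   7  50] [419.8 164.4]
scene pad [338 142  12  16 119] [344.  149.6]
scene pad [303 200  11  21  42] [307.6 210.3]
scene pad [276 217  22  21 326] [286.3 226.4]
scene pad [293 223  16  26 186] [300.  238.5]
scene pad [ 94 276  19  14 193] [102.9 283. ]
scene pad [227 355  47  46 358] [248.7 381.5]
scene pad [ 224  374   81   46 1971] [266.7 402.4]
```

View pics/ca.png

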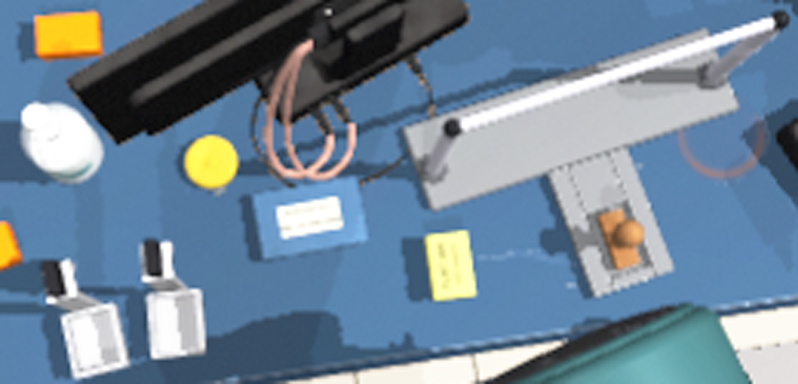

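View pics/cb.png

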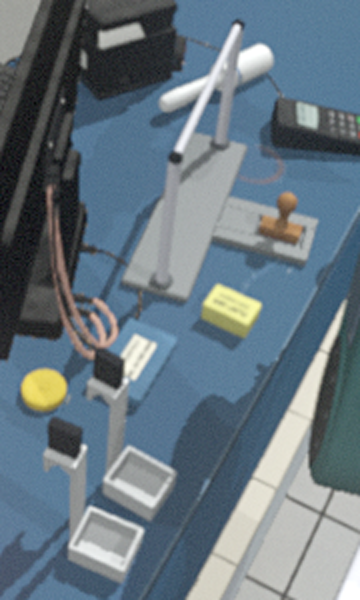

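The crops confirm the choice: stamp in the tongue at orig (384,251), pad at (280,246), yellow box at (326,261), tray grips at about (198,267) and (231,259). Now to compute world positions.

```bash
python3 - <<'E'
from h import *
import pickle
np.set_printoptions(precision=4,suppress=True)
d=pickle.load(open("c0.pkl","rb"));T=d["top"];S=d["scene"]
ct=lambda u,v:(180+u/3.07-.33,175+v/3.07-.33)
cs=lambda u,v:(240+u/2-.25,90+v/2-.25)
A=tri(T,ct(452,127),S,cs(176,157));B=tri(T,ct(780,19),S,cs(238,25))
print("posts",A,B,np.linalg.norm(A-B))
z=A[2:]; e=(A-B)[:2]; yaw=np.arctan2(-e[0],e[1]); print("caddy yaw",yaw,"mid",(A+B)/2)
for n,p in (("ton BL",(597,296)),("ton BR",(672,270)),("ton TL",(550,172)),("ton TR",(627,148)),("foot L",(403,127)),("foot BL",(433,209)),("foot BR",(738,105)),("foot TR",(708,32))): print(n,onz(T,ct(*p),.012)[:2])
print("knob",tri(T,ct(630,234),S,cs(288,202)))
for n,p in (("padTL",(252,194)),("padTR",(356,178)),("padBR",(366,238)),("padBL",(263,257))): print(n,onz(T,ct(*p),.018)[:2])
for n,p in (("boxTL",(425,234)),("TR",(468,230)),("BR",(476,296)),("BL",(433,301))): print(n,onz(T,ct(*p),.028)[:2])
print("gripA",tri(T,ct(55,282),S,cs(66,438)),"gripB",tri(T,ct(152,258),S,cs(109,368)))
for k,ps in (("A",((62,315),(114,304),(127,365),(76,378))),("B",((147,293),(199,288),(205,353),(149,358)))):
  q=np.array([onz(T,ct(*p),.03)[:2] for p in ps]);print("pan",k,q,q.mean(0))
for k,ps in (("A",((41,264),(68,300))),("B",((143,240),(160,278)))):
  for p in ps: print(k,onz(T,ct(*p),.206))
# yellow box minAreaRect, tape
for n in d:
  m=cv2.inRange(cv2.cvtColor(d[n]["img"],cv2.COLOR_BGR2HSV),(22,60,90),(36,255,255))
  for c in cv2.findContours(m,0,1)[0]:
    if 150<cv2.contourArea(c)<600: print(n,cv2.minAreaRect(c))
E
```

```text
posts [ 0.4971 -0.196   0.2197] [ 0.5504 -0.4935  0.2169] 0.3023156581052651
caddy yaw 0.17742452936875533 mid [ 0.5237 -0.3447  0.2183]
ton BL [ 0.3495 -0.3343]
ton BR [ 0.3638 -0.4118]
ton TL [ 0.477  -0.3115]
ton TR [ 0.4897 -0.392 ]
foot L [ 0.5438 -0.1738]
foot BL [ 0.4574 -0.1899]
foot BR [ 0.5167 -0.5109]
foot TR [ 0.5957 -0.4969]
knob [ 0.3991 -0.3657  0.0636]
padTL [ 0.4977 -0.0142]
padTR [ 0.4984 -0.1187]
padBR [ 0.438  -0.1193]
padBL [ 0.4343 -0.0164]
boxTL [ 0.4323 -0.1764]
TR [ 0.43   -0.2186]
BR [ 0.3657 -0.2153]
BL [ 0.3671 -0.1734]
gripA [0.4215 0.1599 0.1848] gripB [0.4281 0.0744 0.1861]
pan A [[0.4061 0.1829]
 [0.4091 0.1321]
 [0.3498 0.1264]
 [0.3449 0.176 ]] [0.3775 0.1543]
pan B [[0.4149 0.0993]
 [0.4123 0.0488]
 [0.3501 0.0511]
 [0.3533 0.1048]] [0.3827 0.076 ]
A [0.4351 0.1661 0.206 ]
A [0.4017 0.1467 0.206 ]
B [0.4426 0.0783 0.206 ]
B [0.4086 0.068  0.206 ]
scene ((261.5294494628906, 284.38238525390625), (22.070741653442383, 20.858062744140625), 14.03624439239502)
scene ((354.8287658691406, 244.876708984375), (26.56614875793457, 18.95217514038086), 24.443954467773438)
top ((326.1499938964844, 261.04998779296875), (21.637470245361328, 14.142135620117188), 81.8698959350586)
top ((173.77587890625, 256.6896667480469), (11.513110160827637, 19.498010635375977), 68.19859313964844)
top ((248.50001525878906, 227.50001525878906), (16.970561981201172, 16.970561981201172), 45.0)
top ((201.62171936035156, 185.3252410888672), (10.576520919799805, 18.62531852722168), 86.18592071533203)
```

```bash
cat >> h.py <<'E'
pi=np.pi
def down(yaw): return [pi,0,yaw]
def touch(zmin,dF=2.0,step=.001):
    """lower until contact; returns z"""
    f0=status.sense()["wrist_force"][2]
    while True:
        p=np.array(status.sense()["tool_pos"])
        if tgt[2]-step<zmin: print("reached zmin",p);return
        tgt[2]-=step; robot.move_l(list(tgt),speed=.02)
        f=status.sense()["wrist_force"][2]
        if f-f0>dF: print("contact at",tgt,"dF",f-f0);return
tgt=np.zeros(3)
def go(p,yaw=None,speed=.15,att=None):
    tgt[:]=p
    robot.move_l(list(p),att if att is not None else (None if yaw is None else down(yaw)),speed=speed)
E
python3 - <<'E'
from h import *
np.set_printoptions(precision=4,suppress=True)
import pickle
d=pickle.load(open("c0.pkl","rb"));T=d["top"];S=d["scene"]
print("screen",tri(T,(180+118/3.07,175+140/3.07),S,(232.4,283)))
robot.move_ptp([.400,-.3655,.17],down(.178)); 
go([.400,-.3655,.061],speed=.12)
effector.grasp(25); s=status.sense();print(s["width"],s["gripper_force"],s["tool_pos"],s["time"])
go([.400,-.3655,.20]); s=status.sense();print(s["width"],s["wrist_force"])
go([.467,-.067,.15],1.67,.2); go([.467,-.067,.085],speed=.08)
print(status.sense()["tool_pos"],status.sense()["time"])
for n in("scene","top"):
    c=imaging.get_image(n)
    cv2.imwrite(f"pics/{n}1.png",c["img"])
im=cv2.imread("pics/scene1.png");im2=cv2.imread("pics/top1.png")
a=cv2.resize(im[130:330,240:440],(400,400),interpolation=2);b=cv2.resize(im2[175:300,180:440],(800,385),interpolation=2)
cv2.imwrite("pics/scene1c.png",cv2.resize(im[130:330,240:440],(600,600),interpolation=2)); cv2.imwrite("pics/top1c.png",b)
E
```

```text
screen [0.5557 0.102  0.0933]
0.024563853309954534 25.000098011805676 [ 0.4    -0.3655  0.061 ] 3.2167
0.02456101493645119 [ 0.2475 -1.1283 -1.2778]
[ 0.4673 -0.0671  0.0853] 6.95
```

View pics/scene1c.png

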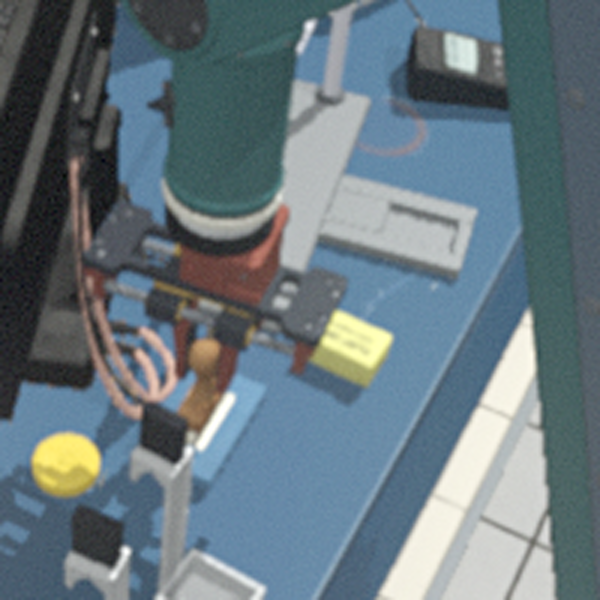

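The stamp is held upright over the pad with its foot along the pad's long side. The recess at about (425,225) is now empty, and the yellow box is untouched at (345,345). Lowering the stamp.

```bash
python3 - <<'E'
from h import *
np.set_printoptions(precision=4,suppress=True)
tgt[:]=[.467,-.067,.081]; go(tgt,speed=.03)
touch(.072,1.5)
effector.ungrasp(); robot.hold(.2)
go([.467,-.067,.20],speed=.12); print(status.sense()["wrist_force"],status.sense()["time"])
robot.move_ptp([.40,-.366,.30],down(.178))
robot.move_joints(list(np.array([-1.309,.359,1.51,0,1.272,-.115])))
import pickle
d={n:imaging.get_image(n) for n in("scene","top")};pickle.dump(d,open("c1.pkl","wb"))
a=cv2.resize(d["top"]["img"][175:300,180:440],(800,385),interpolation=2)
b=cv2.resize(d["scene"]["img"][130:330,270:420],(0,0),fx=3,fy=3,interpolation=2)
cv2.imwrite("pics/t2.png",a);cv2.imwrite("pics/s2.png",b);print(status.sense()["time"])
E
```

```text
contact at [ 0.467 -0.067  0.074] dF 4.903552959629301
[-1.3157 -0.1274  1.0376] 11.55
13.925
```

View pics/t2.png

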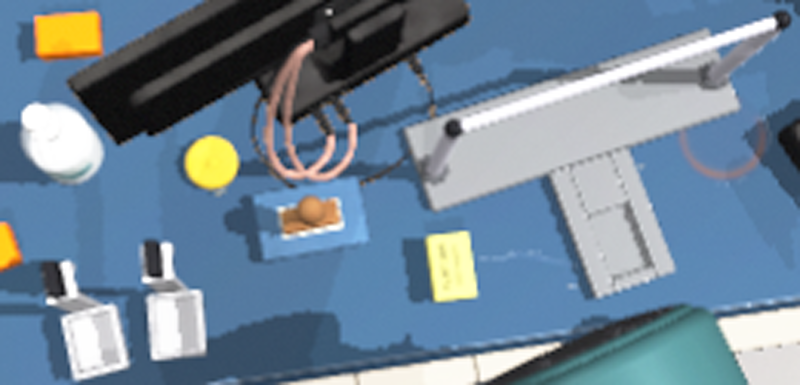

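View pics/s2.png

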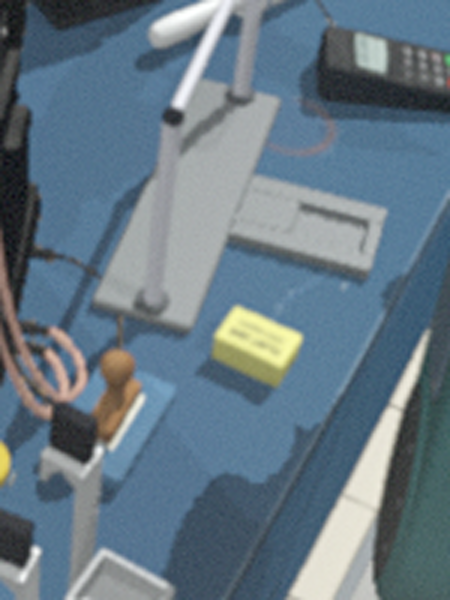

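The stamp stands upright in the middle of the pad, with its knob at t2 (311,211). The recess is empty at about (620,243) and the box has not moved, at (451,266). One magnified crop to locate the recess and box edges precisely.

```bash
python3 - <<'E'
from h import *
import pickle
d=pickle.load(open("c1.pkl","rb"));t=d["top"]["img"]
cv2.imwrite("pics/z.png",cv2.resize(t[218:276,314:404],None,fx=8.5,fy=8.5,interpolation=cv2.INTER_CUBIC))
E
```

```text
(no output)
```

View pics/z.png

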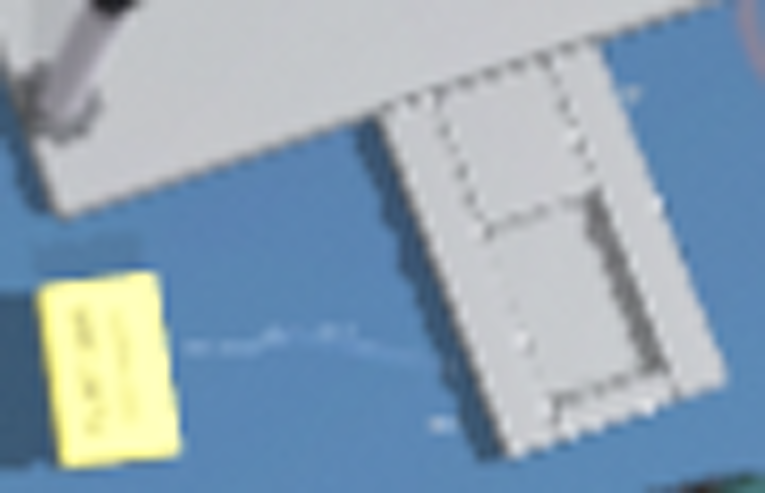

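```bash
python3 - <<'E'
from h import *
import pickle
np.set_printoptions(precision=4,suppress=True)
d=pickle.load(open("c1.pkl","rb"));T=d["top"]
f=lambda u,v:(314+(u+.5)/8.5-.5,218+(v+.5)/8.5-.5)
P=lambda ps,z:np.array([onz(T,f(*p),z)[:2] for p in ps])
r=P([(487,230),(602,190),(671,374),(548,408)],.012);print(r,r.mean(0),np.diff(r,axis=0))
t=P([(383,112),(600,45),(727,380),(508,457)],.012);print(t,"near mid",(t[2]+t[3])/2,"far mid",(t[0]+t[1])/2)
b=P([(38,288),(156,270),(182,452),(62,468)],.028);print(b,b.mean(0),np.diff(b,axis=0))
s=P([(311*8.5/3.077,0)],.02)
q=lambda u,v:onz(T,(180+u/3.077-.33,175+v/3.077-.33),.092)
print("knob top",q(312,207))
E
```

```text
[[ 0.4295 -0.3397]
 [ 0.4377 -0.3831]
 [ 0.3695 -0.3944]
 [ 0.3641 -0.349 ]] [ 0.4002 -0.3666] [[ 0.0082 -0.0434]
 [-0.0682 -0.0112]
 [-0.0055  0.0454]]
[[ 0.477  -0.3108]
 [ 0.4897 -0.3928]
 [ 0.3646 -0.4135]
 [ 0.3492 -0.3317]] near mid [ 0.3569 -0.3726] far mid [ 0.4834 -0.3518]
[[ 0.4307 -0.1759]
 [ 0.4309 -0.2181]
 [ 0.3666 -0.2162]
 [ 0.3673 -0.1738]] [ 0.3989 -0.196 ] [[ 0.0002 -0.0423]
 [-0.0642  0.0019]
 [ 0.0006  0.0424]]
knob top [ 0.4662 -0.0692  0.092 ]
```

```bash
python3 - <<'E'
from h import *
np.set_printoptions(precision=4,suppress=True)
robot.move_ptp([.3989,-.196,.15],down(-.03))
go([.3989,-.196,.030],speed=.1)
effector.grasp(12); s=status.sense();print(s["width"],s["wrist_force"])
go([.3989,-.196,.10],speed=.1)
go([.4003,-.3666,.10],.172,.15); go([.4003,-.3666,.052],speed=.06)
robot.hold(.3)
c={n:imaging.get_image(n) for n in("scene","top")}
import pickle;pickle.dump(c,open("c2.pkl","wb"))
a=cv2.resize(c["scene"]["img"][170:250,330:420],(600,533),interpolation=2)
cv2.imwrite("pics/s3.png",a)
touch(.033,2.5); s=status.sense();print(s["tool_pos"],s["wrist_force"],s["time"])
E
```

```text
0.03989297787565456 [ 0.4012 -0.1071  0.6855]
reached zmin [ 0.4004 -0.3667  0.034 ]
[ 0.4004 -0.3667  0.034 ] [ 0.5095  0.2437 -1.3385] 25.5917
```

View pics/s3.png

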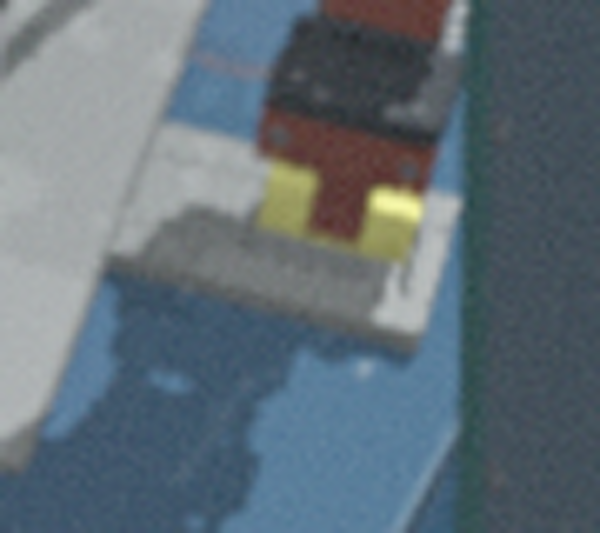

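The box went into the recess without touching the rim. Settle it, release and check.

```bash
python3 - <<'E'
from h import *
import pickle
np.set_printoptions(precision=4,suppress=True)
tgt[:]=[.4003,-.3666,.034]
touch(.0325,2.0,.0005)
effector.ungrasp(); robot.hold(.2)
go([.4003,-.3666,.2],speed=.12)
robot.move_joints([-1.309,.359,1.51,0,1.272,-.115])
d={n:imaging.get_image(n) for n in("scene","top")};pickle.dump(d,open("c3.pkl","wb"))
a=cv2.resize(d["top"]["img"][218:276,354:404],(500,580),interpolation=2)
b=cv2.resize(d["scene"]["img"][170:250,330:420],(0,0),fx=3.2,fy=3.2,interpolation=2)
b=cv2.copyMakeBorder(b,0,580-b.shape[0],0,0,0)
cv2.imwrite("pics/p4.png",np.hstack([a,b]));print(status.sense()["time"])
for n in d:
  m=cv2.inRange(cv2.cvtColor(d[n]["img"],cv2.COLOR_BGR2HSV),(22,60,90),(36,255,255))
  for c in cv2.findContours(m,0,1)[0]:
    if 150<cv2.contourArea(c)<600: print(n,cv2.minAreaRect(c))
E
```

```text
contact at [ 0.4003 -0.3666  0.0335] dF 7.011724521089416
29.5833
scene ((261.0, 284.5), (21.0, 22.0), 90.0)
scene ((380.5293884277344, 202.3823699951172), (23.525955200195312, 16.00735092163086), 14.03624439239502)
top ((173.77587890625, 256.6896667480469), (11.513110160827637, 19.498010635375977), 68.19859313964844)
top ((381.9000244140625, 252.2000274658203), (21.819713592529297, 14.862702369689941), 71.56504821777344)
top ((248.50001525878906, 227.50001525878906), (16.970561981201172, 16.970561981201172), 45.0)
top ((201.62171936035156, 185.3252410888672), (10.576520919799805, 18.62531852722168), 86.18592071533203)
```

View pics/p4.png

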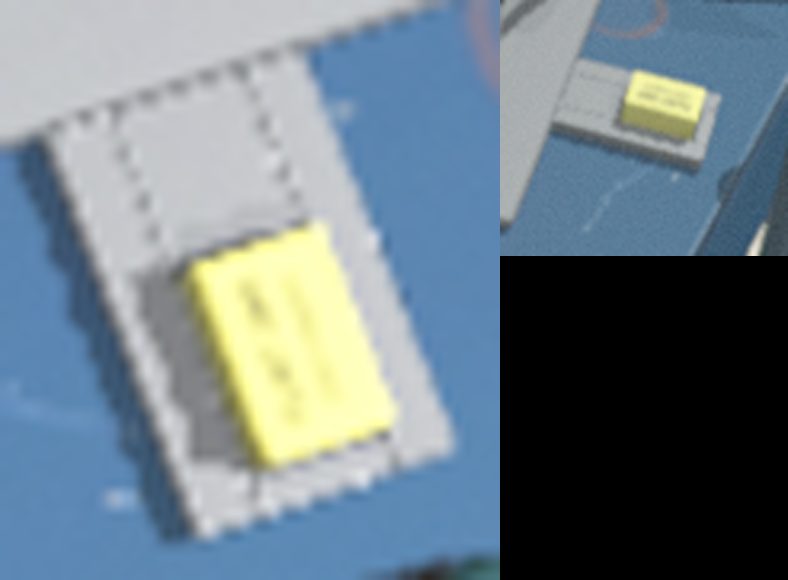

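The box sits flat and square in the recess: its top edges run parallel to the tongue, and floor contact came at the expected height. Now tray B, the nearer one.

```bash
cat >> h.py <<'E'
Y=.175; ex=np.array([np.cos(Y),np.sin(Y),0]); ey=np.array([-np.sin(Y),np.cos(Y),0]); ez=np.array([0,0,1.])
RM=np.array([.5235,-.3449,.22])
def pick(x,y,yaw):
    robot.move_ptp([x,y,.30],down(yaw)); go([x,y,.190],speed=.1)
    effector.grasp(40); robot.hold(.1); s=status.sense(); print("w",s["width"],s["wrist_force"])
    go([x,y,.34],speed=.1); robot.hold(.2); s=status.sense(); print("lifted w",s["width"],s["wrist_force"],s["time"])
def hang_pre(off):
    p=RM+off*ey; q=p-.10*ex; 
    go([q[0],q[1],.34],Y,.15); go([p[0],p[1],.34],speed=.08); go([p[0],p[1],.270],speed=.06)
def tiltpose(C,th,h,dx=0):
    return C+dx*(np.cos(th)*ex+np.sin(th)*ez)*1+h*(-np.sin(th)*ex+np.cos(th)*ez)
E
python3 - <<'E'
from h import *
np.set_printoptions(precision=4,suppress=True)
# feasibility of tilt
for o in(.055,-.055):
    print(inverse_kinematics(list(tiltpose(RM+o*ey,.3,.037)),[pi,-.3,Y]))
pick(.4285,.0741,-.05)
hang_pre(-.055)
import pickle
d={n:imaging.get_image(n) for n in("scene","top")};pickle.dump(d,open("c4.pkl","wb"))
b=cv2.resize(d["scene"]["img"][60:220,290:430],(0,0),fx=3.6,fy=3.6,interpolation=2)
cv2.imwrite("pics/s5.png",b)
E
```

```text
[-0.8009  0.2247  1.7142  0.2862  1.0491  0.4706]
[-0.9054  0.3488  1.5324  0.292   1.1325  0.3827]
w 0.012006871356238855 [ 0.4406 -0.1654 -0.2873]
lifted w 0.011681221103346979 [ 0.4407 -0.6246 -2.08  ] 36.3083
```

View pics/s5.png

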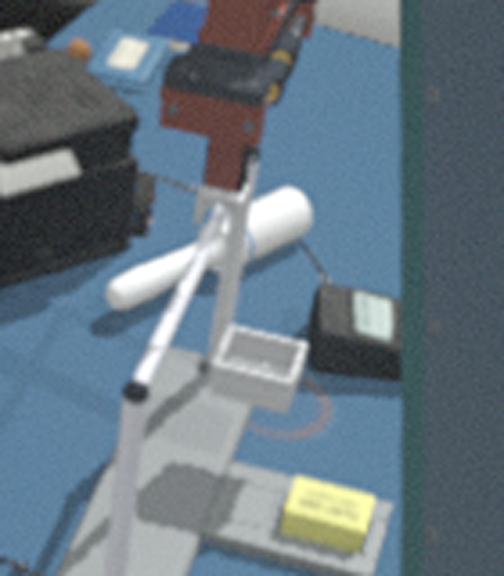

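Tray B is held level over the rail at about (215,195), with its lip beyond the rail and its strap on the near side. Lower it, tilt it to its resting angle, then release.

```bash
cat >> h.py <<'E'
def seat(off):
    p=RM+off*ey; tgt[:]=[p[0],p[1],.270]
    touch(.248,1.2,.0005); s=status.sense(); print("seat",s["tool_pos"],s["wrist_force"])
    h=min(max(tgt[2]-.22,.033),.041); C=np.array([p[0],p[1],tgt[2]-h])
    for th in np.arange(.05,.301,.05):
        robot.move_l(list(tiltpose(C,th,h)),[pi,-th,Y],speed=.03)
        s=status.sense(); print(round(th,2),s["wrist_force"],s["wrist_torque"])
        if np.linalg.norm(s["wrist_force"])>20: print("STOP");return
    return C,h
E
python3 - <<'E'
from h import *
np.set_printoptions(precision=4,suppress=True)
print(seat(-.055),status.sense()["time"])
E
```

```text
contact at [ 0.5331 -0.3991  0.2575] dF 1.557071572749929
seat [ 0.5333 -0.3991  0.2578] [0.2667 0.86   0.1665]
0.05 [1.0348 0.352  0.6954] [ 0.1114 -0.3653 -0.0076]
0.1 [1.541  0.7208 0.1185] [ 0.1256 -0.3485  0.0034]
0.15 [ 1.644   1.2504 -0.2074] [ 0.144  -0.4928 -0.0341]
0.2 [ 4.4708  1.4136 -0.4167] [ 0.102  -0.5741 -0.0099]
0.25 [2.786  1.3742 0.3936] [ 0.1291 -0.5413 -0.0256]
0.3 [3.9305 0.4996 0.7622] [ 0.0901 -0.6359  0.0151]
(array([ 0.5331, -0.3991,  0.22  ]), np.float64(0.037500000000000006)) 50.2917
```

```bash
cat >> h.py <<'E'
def release(C,h):
    effector.grasp(3); robot.hold(.5); print(status.sense()["wrist_force"])
    effector.ungrasp(); robot.hold(.3)
    robot.move_l(list(tiltpose(C,.3,h+.10)),[pi,-.3,Y],speed=.08)
E
python3 - <<'E'
from h import *
import pickle
np.set_printoptions(precision=4,suppress=True)
C=np.array([.5331,-.3991,.22]);release(C,.0375)
q=np.array(status.sense()["tool_pos"]); robot.move_ptp([.42,-.1,.36],down(0.)) 
d={n:imaging.get_image(n) for n in("scene","top")};pickle.dump(d,open("c5.pkl","wb"))
print(status.sense()["time"])
b=cv2.resize(d["scene"]["img"][60:360,230:430],(400,600),interpolation=2)
a=cv2.resize(d["top"]["img"][150:300,180:440],(390,225),interpolation=2)
a=cv2.copyMakeBorder(a,0,375,0,0,0)
cv2.imwrite("pics/s6.png",np.hstack([b,a]))
E
```

```text
[-0.2828 -1.4048  1.883 ]
55.2333
```

View pics/s6.png

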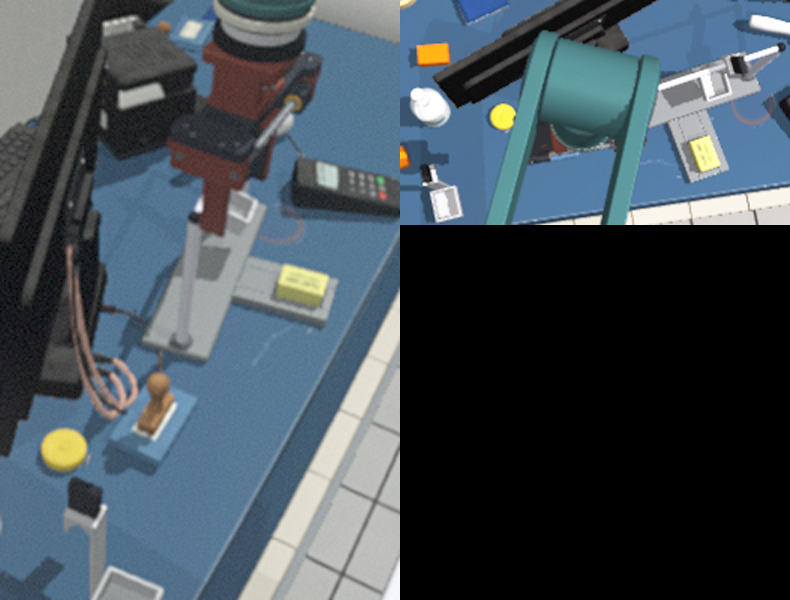

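Tray B hangs on the rail with its pan under it, seen from the top at (715,80). The stamp and box are as left, and tray A is unmoved at scene orig (272,309). Tray A next.

```bash
python3 - <<'E'
from h import *
np.set_printoptions(precision=4,suppress=True)
pick(.4228,.1599,.12)
hang_pre(.055)
r=seat(.055)
if r: 
    release(*r)
    robot.move_ptp([.33,-.45,.40],down(.178))
    robot.move_joints([-1.309,.359,1.51,0,1.272,-.115])
import pickle
d={n:imaging.get_image(n) for n in("scene","top")};pickle.dump(d,open("c6.pkl","wb"))
print(status.sense()["time"])
b=cv2.resize(d["scene"]["img"][60:360,230:430],(400,600),interpolation=2)
a=cv2.resize(d["top"]["img"][150:300,180:440],(390,225),interpolation=2)
a2=cv2.resize(d["top"]["img"][170:290,310:440],(390,360),interpolation=2)
a=cv2.copyMakeBorder(np.vstack([a,a2]),0,15,0,0,0)
cv2.imwrite("pics/s7.png",np.hstack([b,a]))
E
```

```text
w 0.011520414308082136 [ 0.434  -0.2883 -1.4788]
lifted w 0.011937088635236874 [-0.3734 -0.147  -0.6681] 60.625
contact at [ 0.5139 -0.2907  0.2595] dF 1.4678776514015202
seat [ 0.5139 -0.2907  0.2595] [ 0.2689  0.4552 -0.0314]
0.05 [-0.0875 -0.5852 -1.3464] [0.0037 0.0104 0.0292]
0.1 [ 0.4861  0.1661 -0.964 ] [-0.0221  0.0267 -0.0361]
0.15 [ 0.5007  0.0486 -1.4737] [0.0393 0.0795 0.0287]
0.2 [-0.6806  0.6606  0.1504] [-0.0034  0.1036 -0.055 ]
0.25 [-0.5027  0.386  -1.3006] [-0.0401  0.1848  0.034 ]
0.3 [ 0.9667 -0.4858 -0.7888] [-0.0052  0.1759  0.0008]
[ 0.3068  0.3765 -1.2434]
78.85
```

View pics/s7.png

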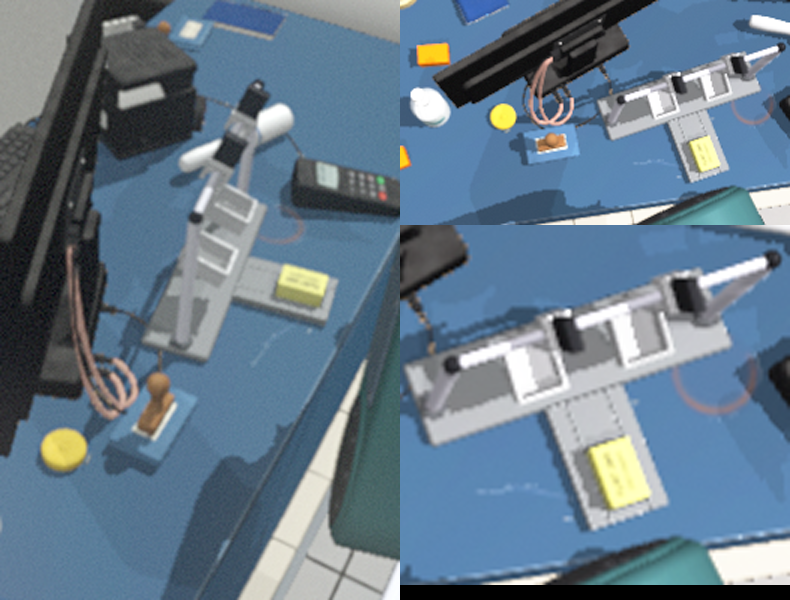

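Both trays hang side by side between the posts, seen from the top at (660,95) and (715,80). The stamp is on the pad at (550,143), the box is square in the recess, and no other tray stands on the counter.

```bash
python3 - <<'E'
from h import *
import pickle
robot.hold(2)
c=imaging.get_image("scene")["img"]; o=pickle.load(open("c6.pkl","rb"))["scene"]["img"]
print(cv2.absdiff(cv2.blur(c,(5,5)),cv2.blur(o,(5,5)))[60:300,270:420].max())
print(job_done())
E
```

```text
9
the job is handed in; nothing more can be done
None
```

The job is handed in: the stamp stands upright in the middle of the ink pad, the staple box is seated square in the recess, and both trays on the counter (there was no third) hang still on the rail.

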